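Refit the keyed hub and spacer on the compactor turntable spindle

TASK

Lift the keyed hub onto the spindle of the green turntable drive and turn it until its inner tab drops into the keyway and the hub sits fully home on the spindle's shoulder. Then slip the plain steel spacer ring over the spindle so that it lies flat on top of the hub, and let go. Leave the brass sieve, the bowl and the mallet where they are.

Things in the scene. Friction and masses are not known exactly. Their poses are not given: they have to be found in the camera images.
- drive_base: Fixed turntable drive: green square base 150 x 150 x 30 mm, on it a round dark plate 136 mm across, 15 mm thick, top 45 mm above the table. A fixed (not turning) steel spindle stands upright in its middle. Origin on the spindle's axis at table height, z up.
- shoulder (a point): Point on the spindle's axis at its shoulder: the flat top, 75 mm above the table, of the thick part (72 mm across, 30 mm high). The keyway is a slot 15 mm wide, 16 mm deep radially, full height, open at the side and top. Its direction is not given by any pose: it points somewhere within 0.8 rad either side of the base's +x and must be found by feel or sight. Axes are the base's.
- nose_tip (a point): Top of the spindle's slim nose on its axis, 137 mm above the table. The nose is 26 mm across, rises 62 mm above the shoulder and is bevelled over its last 6 mm. Axes are the base's.
- hub_mid (a point): Loose aluminium keyed hub, 60 mm tall, about 0.55 kg, stands on its flat underside; this point is on its axis 30 mm above the underside, z up. Flange 110 mm across from 0 to 24 mm, above it a round collar 52 mm across from 24 to 60 mm, to grip in any direction. A 29 mm bore runs through and fits the nose. The flange is hollow below (82 mm across, 16 mm deep) and fits over the thick part.
- hub_tab (a point): Middle of the hub's inner tab's underside, level with the hub's underside, 34 mm from its axis on its own +x side. Tab 12 mm wide, 16 mm high, reaching inward to 26 mm from the axis; unseen from above, but a 16 mm wide ear sticking out 13 mm outside the flange marks its side. Resting on the shoulder it holds the underside 75 mm above the table; in the keyway the hub drops 16 mm, to 59 mm.
- spacer_mid (a point): Loose plain steel spacer ring, 62 mm outside, 32 mm bore, 24 mm tall, about 0.3 kg, lying flat. This point is on its axis half-way up, z up. When it lies on the seated hub its underside is 119 mm above the table; the nose then ends 6 mm below its top.
- sieve: A brass test sieve standing on the table, 124 mm across and 50 mm high, not to be disturbed. Origin at the centre of its underside.
- bowl: A dark steel bowl, 170 mm across and 55 mm high, not to be disturbed. Origin at the centre of its underside.
- mallet: A rubber mallet lying on the table, about 240 mm long and 50 mm high, head towards its +x, not to be disturbed. Origin near its middle at table height.
Mind the look-alikes: they are no part of the job. Of the things like the part that bears spacer_mid, leave any that is blue or pink; of the rest the smaller one is meant.

How it is judged (in metres and radians):
On the way:
1. the hub is fully home on the spindle, its tab down in the keyway (z of hub_mid in the frame of drive_base below 0.093 m and horizontal distance between hub_mid and drive_base below 0.004 m and angle between hub_mid's own z axis and vertical below 0.05 rad), for 0.2 s.
At the end, for the whole second after the job is handed in: The hub is home: its centre within 4 mm of its seated height (89 mm above the table) and within 4 mm of the spindle's axis, upright within 0.05 rad; the spacer lies flat on it around the nose, within 4 mm of its height, within 7 mm of the axis and level within 0.06 rad; both at rest (all of step 1 and z of spacer_mid in the frame of drive_base between 0.127 and 0.135 m and horizontal distance between spacer_mid and drive_base below 0.007 m and angle between spacer_mid's own z axis and vertical below 0.06 rad and linear speed of each of hub, spacer below 0.01 m/s); the robot touches nothing.
It fails at once if the sieve is moved more than 30 mm (distance of sieve from where it was at the start of the episode above 0.03 m).
It fails at once if the bowl is moved more than 30 mm (distance of bowl from where it was at the start of the episode above 0.03 m).
It fails at once if the mallet is moved more than 30 mm (distance of mallet from where it was at the start of the episode above 0.03 m).
It also fails if it takes over 72 s, if anything falls off the work surface, if the arm or the gripper's body presses on something with over 40 N, if the wrist force passes 120 N, or if a joint passes its speed limit or range.

ROBOT

A 6-joint arm with a two-finger parallel gripper is mounted at the origin on the work surface. World frame = base frame: x ahead of the robot, y to its left, z up, the work surface at z = 0. Lengths are in m, angles in degrees, forces in N, time in s.
With the tool pointing down it reaches from about 0.325 to 0.85 m from the base axis. Payload 15.5 kg.
Tool frame: the origin (TCP) lies midway between the tips of the shut fingers; the grasp point (between the pads) lies 19 mm behind it; y points along the fingers, x is the direction in which the jaws open and shut, and the axes are right-handed (so a half turn about y gives the same grasp; the last joint's range is limited). The gripper opens to 91 mm and grips with 3 to 60 N. Pads are 32 mm wide; open, the fingers measure 118 mm over their backs; the gripper's body (76 mm by 178 mm) begins 60 mm behind the grasp point.
Start: joints at [59.96, 28.281, 77.091, -0, 74.628, -5.472], TCP at [0.26, 0.568, 0.214] pointing down, gripper open.
Joint ranges: [-166.48, 166.48], [-47.26, 123.95], [12.59, 153.08], [-70.14, 250.14], [6.76, 159.57], [-176.63, 176.63]. Speed limits (degrees/s): [108.29, 108.29, 147.25, 172.46, 172.46, 172.46].

INTERFACE

Orientations are given as a 3x3 rotation matrix whose columns are the frame's x, y, z axes.
In Python, from bench import ctrl gives the robot as it stands. The module is installed in compiled form; this text tells all that it offers. Calls block until the motion is done:
- ctrl.goto(position, orientation): joint-space move of the TCP to a pose.
- ctrl.move_l(position, vel=0.15, ori=None, contact_N=None): straight line of the TCP; ori=None keeps the orientation; vel is the mean speed in m/s. With contact_N (N) it stops when the force on the tool has changed by that much, and returns True; else False.
- ctrl.movej(angles): joint-space move.
- ctrl.command_gripper(opening): opening from 0.0 (shut) to 1.0 (fully open); the grip force is fixed at half the most; returns when the fingers have stopped.
- ctrl.sleep(seconds).
- ctrl.ik(position, orientation): joint angles nearest the present ones, or None.
- ctrl.read_camera(name): name is "scene" or "top"; returns the picture (400x640x3 uint8, blue, green, red); there is no depth.
- ctrl.camera_params(name): a dict with "fx", "fy", "cx", "cy" (pixels), "pose" (4x4, takes a point from camera to world coordinates). Camera axes: x right, y up, looking along -z (the intrinsics and any distortion apply to the point x, -y, -z); pixel columns grow to the right and rows downward; lengths in m; the calibration is good to about 2 mm. A picture is of the moment at which its call begins. camera_params takes no time and is no camera call.
A pose or a line that the arm cannot do raises ctrl.MotionError and nothing moves.
- ctrl.sign_off(): hands the job in, once; it reports no verdict.
Readings, each from a call of its own:
- ctrl.current_t(): time.
- ctrl.current_q(): joint angles.
- ctrl.current_dq(): joint speeds.
- ctrl.current_effort(): joint torques, N m.
- ctrl.current_tool_pos(): TCP position.
- ctrl.current_eef_rot(): TCP orientation.
- ctrl.current_contact_force(): force on the tool from outside, world axes, zero at the start.
- ctrl.current_wrist_torque(): the same for the moment, N m.
- ctrl.current_grip_width(): opening from 0.0 (shut) to 1.0 (fully open).
Only numpy, scipy, OpenCV 4.12 (cv2) and the standard library are available. Lean on these libraries where they do the work, as an engineer would, in place of code of your own. Each camera call takes 0.05 s, during which the arm holds its last target. There are 200 camera calls.

## Working session

There is one attempt and no reset: what is moved stays moved. The work goes in short steps, each a Python script; the robot and the scene stay as the last script left them, time stands still between calls to the robot, and variables do not carry over. Pictures are saved under pics/ and viewed, about 8 in all and at most 12, crops included, and the job is handed in when it is done.

```bash
mkdir -p pics; python3 - <<'E'
from bench import ctrl
import cv2,numpy as np
for n in("top","scene"):
    cv2.imwrite(f"pics/{n}0.png",ctrl.read_camera(n)); p=ctrl.camera_params(n)
    print(n,{k:(np.round(v,4).tolist()) if k=="pose" else v for k,v in p.items()})
E
```

```text
top {'fx': 375.334037313608, 'fy': 375.334037313608, 'cx': 317.3072541574827, 'cy': 202.9533812158654, 'pose': [[0.0256, 0.997, -0.0734, 0.5126], [-0.9997, 0.026, 0.0042, -0.0303], [0.0061, 0.0733, 0.9973, 0.9989], [0.0, 0.0, 0.0, 1.0]]}
scene {'fx': 382.95617396150794, 'fy': 382.95617396150794, 'cx': 317.1928330579149, 'cy': 200.46662388696706, 'pose': [[-0.8469, -0.3971, 0.3537, 0.8601], [0.5318, -0.6302, 0.5658, 0.4162], [-0.0017, 0.6673, 0.7448, 0.7376], [0.0, 0.0, 0.0, 1.0]]}
```

View pics/top0.png

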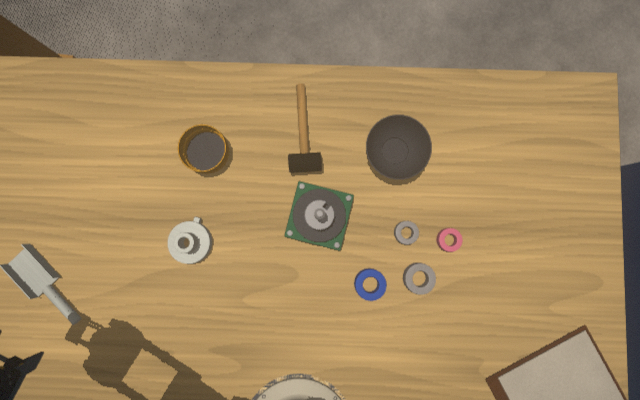

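View pics/scene0.png

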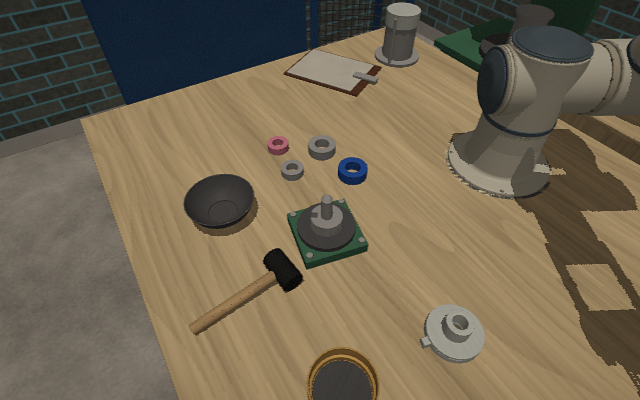

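Top view: the hub is at about (188,242), with its ear at (197,221). The spindle is at (320,215), with a dark notch near (326,205). There are four rings: blue (371,284), pink (450,240), large grey (420,279) and small grey (406,233). The small grey one fits the description because it's the smaller of the two that aren't blue or pink. I'll confirm it in an enlarged montage.

```bash
cat > h.py <<'E'
from bench import ctrl
import cv2,numpy as np
def ray(n,u,v,z):
    p=ctrl.camera_params(n);T=np.array(p["pose"])
    d=T[:3,:3]@np.array([(u-p["cx"])/p["fx"],-(v-p["cy"])/p["fy"],-1]);o=T[:3,3]
    return o+d*(z-o[2])/d[2]
def proj(n,P):
    p=ctrl.camera_params(n);T=np.array(p["pose"]);c=T[:3,:3].T@(np.array(P)-T[:3,3])
    return np.array([p["cx"]-p["fx"]*c[0]/c[2],p["cy"]+p["fy"]*c[1]/c[2]])
def crop(im,u,v,r,s): return cv2.resize(im[v-r:v+r,u-r:u+r],(s,s),interpolation=cv2.INTER_CUBIC)
def down(yaw):  # tool z down, tool x at world yaw (deg)
    a=np.radians(yaw);x=np.array([np.cos(a),np.sin(a),0]);z=np.array([0,0,-1.]);return np.c_[x,np.cross(z,x),z]
E
python3 - <<'E'
from h import *
im=np.mean([ctrl.read_camera("top") for _ in range(3)],0).astype(np.uint8)
sc=ctrl.read_camera("scene")
m=np.vstack([np.hstack([crop(im,320,215,20,300),crop(im,190,240,30,300)]),np.hstack([crop(im,410,255,50,300),crop(sc,327,220,30,300)])])
cv2.imwrite("pics/m.png",m)
for n,u,v,z in[("hubcollar",186,243,.06),("ear",197,221,.012),("nose",321,214,.137),("base",320,216,.03),("sp",406,233,.024),("big",420,279,.03)]: print(n,ray("top",u,v,z).round(4))
print(ctrl.current_eef_rot().round(2).tolist())
E
```

```text
hubcollar [0.4735 0.2892 0.06  ]
ear [0.5296 0.2797 0.012 ]
nose [ 0.5508 -0.043   0.137 ]
base [ 0.5503 -0.0421  0.03  ]
sp [ 0.5123 -0.2663  0.024 ]
big [ 0.396  -0.3016  0.03  ]
[[0.42, -0.0, -0.91], [0.91, -0.0, 0.42], [-0.0, -1.0, 0.0]]
```

View pics/m.png

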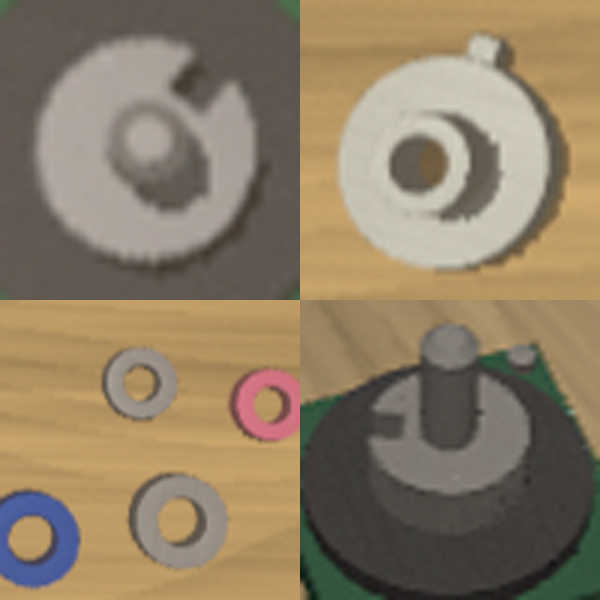

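Montage: the small grey ring at crop (140,383), or pixel (406,232), measures 62 mm across and the other grey ring about 85 mm, so the small one is confirmed. The keyway notch runs from crop (188,99) to (215,67), measured from the shoulder centre at (147,148). The hub flange centre is at crop (444,161) and its ear at (489,49). The tool's y axis is the approach direction.

```bash
python3 - <<'E'
s=open('h.py').read()
i=s.index("def down");open('h.py','w').write(s[:i]+'''def down(yaw):  # tool y down, tool x (jaw) at world yaw (deg)
    a=np.radians(yaw);c,s=np.cos(a),np.sin(a);return np.array([[c,0,-s],[s,0,c],[0,-1,0]])
''')
E
python3 - <<'E'
from h import *
f=lambda ox,oy,k,x,y,z:ray("top",ox+(x+.5)/k-.5,oy+(y+.5)/k-.5,z)
sh=f(300,195,7.5,146.5,148,.075);no=f(300,195,7.5,150,140,.137);k1=f(300,195,7.5,215,67,.075);k0=f(300,195,7.5,188,99,.075)
fl=f(160,210,5,144,161.5,.024);co=f(160,210,5,121,163,.06);ea=f(160,210,5,189,49,.024)
sp=f(360,205,3,140,83,.024)
ang=lambda d:np.degrees(np.arctan2(d[1],d[0])).round(1)
print("sh",sh,"nose",no,"key",ang(k1-sh),ang(k0-sh),np.linalg.norm(k1-sh))
print("fl",fl,"co",co,"ear",ang(ea-fl),np.linalg.norm(ea-fl),"sp",sp)
h=(fl+co)/2
ey=ang(ea-fl)
for y in(ey,ey+90,ey-90): 
    q=ctrl.ik([h[0],h[1],.03],down(y)); print(y,None if q is None else np.round(q,1))
    q=ctrl.ik([sh[0],sh[1],.1],down(y-20)); print(y,None if q is None else np.round(q,1))
E
```

```text
sh [ 0.55270074 -0.03927518  0.075     ] nose [ 0.55248593 -0.03968185  0.137     ] key -38.7 -38.8 0.0349336087482302
fl [0.47498125 0.29545169 0.024     ] co [0.47533764 0.29478365 0.06      ] ear -19.1 0.06197506902061055 sp [ 0.51400587 -0.26710653  0.024     ]
-19.1 [25.7 37.  96.6 -0.  46.4 44.8]
-19.1 [-10.2  30.6  94.5  -0.   54.9  28.9]
70.9 [ 25.7  37.   96.6   0.   46.4 -45.2]
70.9 [-10.2  30.6  94.5  -0.   54.9 -61.1]
-109.1 [ 25.7  37.   96.6  -0.   46.4 134.8]
-109.1 [-10.2  30.6  94.5  -0.   54.9 118.9]
```

All the values agree: shoulder and nose within 0.5 mm, flange and collar within 1 mm, and the ear radius is 62 mm. Next I'll grasp the hub, squeezing in two directions to centre it.

```bash
python3 - <<'E'
from h import *
h=np.array([.4752,.2951]);ey=-19.1
ctrl.goto([*h,.15],down(ey+90))
print(ctrl.current_contact_force())
print(ctrl.move_l([*h,.030],vel=.1,contact_N=8))
ctrl.command_gripper(0);print("w",ctrl.current_grip_width()*91)
ctrl.command_gripper(.8)
ctrl.move_l([*h,.080]);ctrl.move_l([*h,.080],ori=down(ey))if 0 else ctrl.goto([*h,.080],down(ey))
print(ctrl.move_l([*h,.030],vel=.1,contact_N=8))
ctrl.command_gripper(0);print("w",ctrl.current_grip_width()*91)
ctrl.move_l([*h,.17]);ctrl.sleep(.2)
print("w",ctrl.current_grip_width()*91,ctrl.current_contact_force(),ctrl.current_t())
im=ctrl.read_camera("top");sc=ctrl.read_camera("scene")
u,v=proj("top",[*h,.15]).astype(int);a,b=proj("scene",[*h,.17]).astype(int);print(u,v,a,b)
cv2.imwrite("pics/g.png",np.hstack([crop(im,u,v,45,400),crop(sc,a,min(b,310),90,400)]))
E
```

```text
[-0.23429741 -0.2972919  -0.15649029]
False
w 51.77540558786494
False
w 50.486808366958094
w 50.85271767509719 [-0.01252054  0.17803769 -4.74439417] 8.5333
169 243 477 291
```

View pics/g.png

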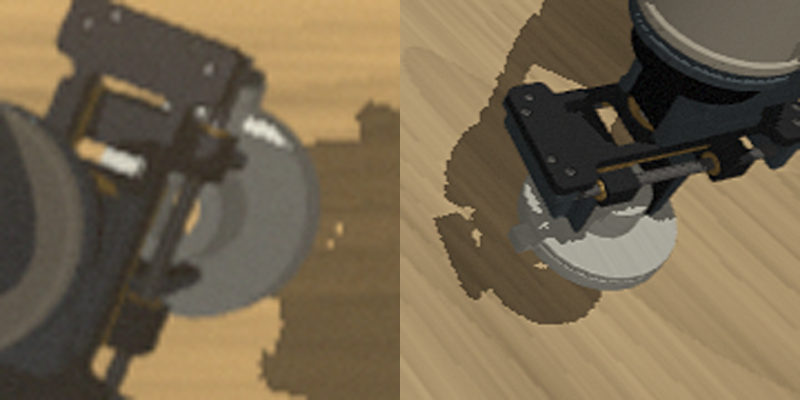

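The hub is held: width 51 mm, weight about 4.9 N, ear roughly along the jaw axis. I'll carry it over the spindle, turned so the ear points at the keyway, and lower it with contact sensing.

```bash
python3 - <<'E'
from h import *
c=np.array([.5526,-.0395]);R=down(-38.7)
h=ctrl.current_tool_pos()
ctrl.goto([h[0],h[1],.20],ctrl.current_eef_rot())
ctrl.goto([*c,.20],R)
F=lambda:(ctrl.current_tool_pos().round(4),ctrl.current_contact_force().round(1),ctrl.current_t())
ctrl.sleep(.2);print(*F())
print(ctrl.move_l([*c,.108],vel=.05,contact_N=12),*F())
if ctrl.current_tool_pos()[2]<.110:
    print(ctrl.move_l([*c,.0885],vel=.03,contact_N=12),*F())
E
```

```text
[ 0.5526 -0.0385  0.2   ] [ 0.1 -0.1 -3.6] 10.375
False [ 0.5528 -0.0395  0.1082] [-0.1 -0.1 -3.7] 12.3667
True [ 0.5523 -0.0394  0.0892] [-0.5  0.6  8. ] 12.975
```

It dropped straight to TCP 0.0892, where 0.089 is expected when seated. I'll release, move above the spacer and check the hub.

```bash
python3 - <<'E'
from h import *
ctrl.command_gripper(.8);p=ctrl.current_tool_pos()
ctrl.move_l([p[0],p[1],.20],vel=.2)
s=[.514,-.2671]
ctrl.goto([*s,.15],down(-38.7))
ctrl.sleep(.2);print(ctrl.current_contact_force(),ctrl.current_t())
im=ctrl.read_camera("top");sc=ctrl.read_camera("scene")
cv2.imwrite("pics/h.png",np.hstack([crop(im,320,215,30,400),crop(sc,327,210,40,400)]))
for z in(.059+.06,.137):print(proj("top",[.5526,-.0395,z]))
E
```

```text
[-0.39396177  0.11301462  0.12804768] 15.35
[319.39780344 213.53572362]
[319.48881172 213.18169675]
```

View pics/h.png

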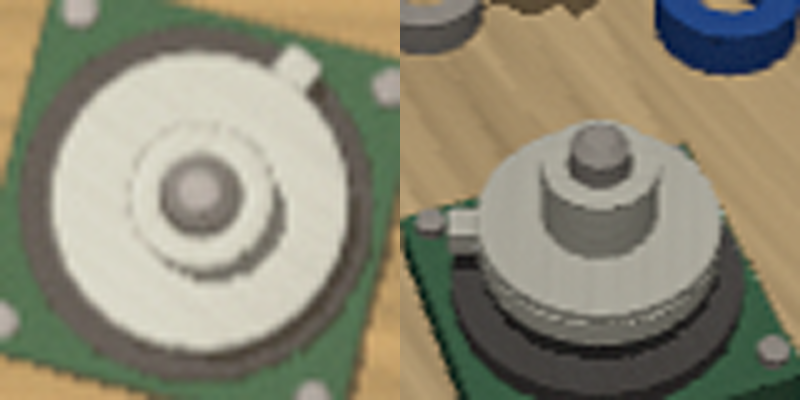

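Left crop: the hub is concentric with the nose at about (200,195), and the ear points along the keyway. Right crop: the nose stands clearly above the collar at (600,145), so the hub is seated (unseated, only 2 mm would show). Now the spacer.

```bash
python3 - <<'E'
from h import *
s=[.514,-.2671];c=[.5526,-.0395]
F=lambda:(ctrl.current_tool_pos().round(4),ctrl.current_contact_force().round(1),ctrl.current_grip_width()*91,ctrl.current_t())
ctrl.command_gripper(.9)
for y in(51.3,-38.7):
    ctrl.goto([*s,.07],down(y))
    print(ctrl.move_l([*s,.004],vel=.08,contact_N=8));ctrl.command_gripper(0);print(*F())
    if y>0: ctrl.command_gripper(.9);ctrl.move_l([*s,.07])
ctrl.move_l([*s,.19]);ctrl.sleep(.2);print(*F())
ctrl.goto([*c,.19],down(-38.7));ctrl.sleep(.2);print(*F())
print(ctrl.move_l([*c,.128],vel=.05,contact_N=8),*F())
if ctrl.current_tool_pos()[2]<.1295:
    print(ctrl.move_l([*c,.1215],vel=.02,contact_N=6),*F())
im=ctrl.read_camera("top");sc=ctrl.read_camera("scene")
cv2.imwrite("pics/s.png",np.hstack([crop(im,320,215,40,400),crop(sc,327,200,60,400)]))
E
```

```text
False
[ 0.5142 -0.2672  0.0043] [-1.4  1.2  4.8] 60.290714910463976 18.7167
False
[ 0.5143 -0.2673  0.0044] [ 0.2 -0.5  5.5] 61.76262025894362 22.725
[ 0.5138 -0.267   0.1894] [ 0.9 -0.9 -3.3] 61.684433380508075 24.3167
[ 0.5526 -0.0406  0.19  ] [ 0.4  0.1 -4.2] 61.91719161318387 25.4333
False [ 0.5528 -0.0395  0.1283] [ 0.4 -0.3 -2.6] 62.030167514123924 26.825
True [ 0.5529 -0.0395  0.1231] [-1.1  0.2  5.4] 62.10143663203261 27.1417
```

View pics/s.png

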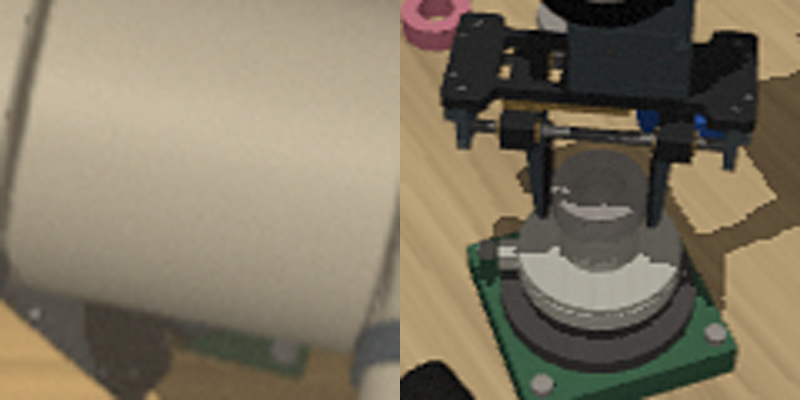

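The spacer is on the collar: contact came at TCP 0.1231, with 0.123 expected. I'll release, retreat and check.

```bash
python3 - <<'E'
from h import *
p=ctrl.current_tool_pos()
ctrl.command_gripper(.85);ctrl.move_l([p[0],p[1],.22],vel=.15)
ctrl.goto([.45,.25,.25],down(-38.7));ctrl.sleep(.3)
print(ctrl.current_contact_force(),ctrl.current_t())
im=ctrl.read_camera("top");sc=ctrl.read_camera("scene")
cv2.imwrite("pics/f.png",np.hstack([crop(im,320,215,30,400),crop(sc,327,210,40,400)]))
print((proj("top",[.5526,-.0395,.143])-[290,185]+.5)*400/60)
E
```

```text
[-0.57058481 -0.49730745 -0.12842316] 29.9667
[200.13330348 190.40260114]
```

View pics/f.png

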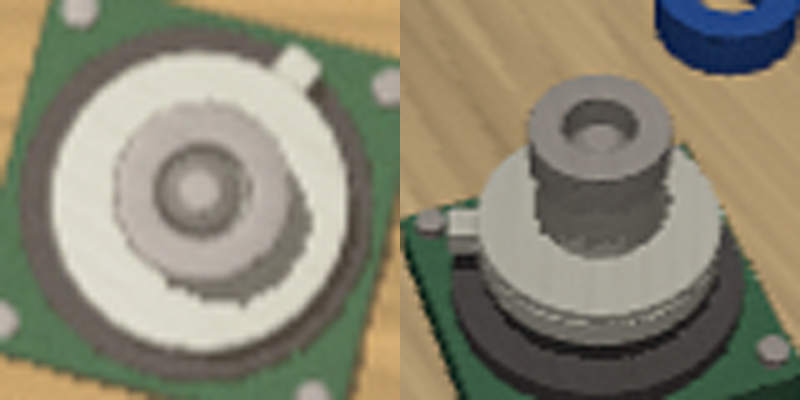

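The ring is centred at crop (200,190), where (200,190) was predicted. It lies flat on the hub with the nose inside its bore, and the arm is clear.

```bash
python3 -c "
from bench import ctrl
print(ctrl.sign_off(),ctrl.current_t())"
```

```text
the job is handed in; nothing more can be done
the job is handed in; nothing more can be done
```

The hub is home on the spindle with its tab in the keyway, and the small plain steel ring lies flat on top of it. I handed the job in at about 30 s of the 72 s allowed; sign-off gives no verdict.

- **Hub:** I turned it to the keyway direction seen in the top camera (about −38.7° from world x), and it dropped straight in with no searching. Contact came at TCP height 0.0892 m, where 0.089 m means seated. The picture after release showed it concentric, with the nose standing clear of the collar.
- **Spacer:** It touched down at TCP height 0.1231 m, where 0.123 m was expected. In the last picture its centre matched the predicted pixel, and it looked level with the nose inside its bore.
- **Robot and surroundings:** The arm had retreated before sign-off and read under 1 N on the tool. I never moved near the sieve, bowl or mallet, but I didn't re-measure them at the end.

No check failed or disagreed. "At rest" and the exact tilt were judged from single pictures, not measured.

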